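# Close the standards case, then hold the test tweezers at the marked gap

### The job

The calibration standards are back in their case: close its lid fully, so that they are covered, and only then zero the test tweezers. Take the sprung tweezers off their rest by the two black grip pads, lift them at least 10 cm above the bench, and squeeze them until the pointer on the moving arm is in line with the cursor on the arc strip (the marked tip gap); hold that gap steady in the air. Finish while still holding the tweezers there - do not put them down - and leave the other things on the bench where they are.

Things in the scene. Friction and masses are not known exactly. Their poses are not given: they have to be found in the camera images.
- case: fixed grey open case, 130 (its x) by 170 (its y) by 45 mm high, with three connector standards in it; origin at the centre of its underside on the bench. Its lid is hinged along the upper far (+x) edge. Case and rest can change sides of the bench
- case_hinge (a point): middle of the lid's hinge line, on the case: 65 mm along the case's +x, 45 mm up; the hinge line runs along the case's y, and this point has the axes of the case
- lid (a joint): lid angle in rad: 0 = shut, flat on the rim; it starts half open (0.8 to 1.35), standing up from the hinge and leaning back over the case, towards its -x. The hinge has friction (0.14 N m): the lid stays where it is left; push its outer face near the free edge down to shut it
- lid_edge (a point): on the lid: middle of its free edge, on the outer (upper) face, 130 mm from the hinge. A 7 mm steel tab sticks out past it. The lid is a flat plate, 130 mm from hinge to free edge, 170 mm wide, 10 mm thick; its underside passes through the hinge line
- rest: fixed wooden rest: base 190 (its x) by 85 by 6 mm and two cross bars 14 mm thick with tops 30 mm above the bench, 85 mm behind (-x) and 48 mm ahead (+x) of its origin (centre of its underside). The tweezers lie across the bars, their x axis roughly along the rest's, grip pads about above the rest's origin
- grip_center (a point): on the tweezers: the point half-way between the two black grip pads, half-way up them (39 mm above the bench on the rest, 9 mm above the tweezers' underside). x: along the tweezers to the tips; y: towards the fixed arm; z up. Pads 44 mm long, 8 mm thick, 18 mm high; outside width over them 53 mm when open, shrinking about 1 mm for each 0.01 rad of closing. Pinch across y from above
- tweezers: steel spring tweezers with butt and fixed arm (+y); 205 mm long, arms 14 mm high, about 0.1 kg; origin 9 mm below the grip centre, same axes. Butt 100 mm behind (-x), tips 95 mm ahead. The other arm (-y) is hinged at the butt, 100 mm behind the origin. Squeezing force at the pads: about 2 N to begin, 11 N fully closed
- hinged_arm (a joint): closing angle of the hinged arm in rad: 0 = sprung open (tip gap 44 mm), 0.21 = squeezed to the stop (tip gap 3 mm); the tip gap shrinks by about 2 mm for each 0.01 rad. It is at the marked gap when this value equals that of cursor (within 0.018)
- cursor (a joint): position of the cursor on the arc strip (rad about the same pivot as the hinged arm): it marks the gap to set, 0.06 to 0.17, and stays put by stiff friction. Do not move it
- pointer (a point): the pointer: on the hinged arm's centre line at the arc strip, 165 mm from the pivot. Seen from above, a black ridge, 4 mm wide and 18 mm long, on the arm's top edge just beyond the strip towards the tips, marks this line
- cursor_mark (a point): centre of the cursor: a black bar 4 mm wide and 16 mm long (pointing to the pivot), 6 mm high, on the thin aluminium arc strip that spans from arm to arm on top of the tweezers, 165 mm from the pivot
- tip_fixed (a point): tip of the fixed arm (inner face)
- tip_hinged (a point): tip of the hinged arm (inner face)
- sensor_mid (a point): bystander: turned aluminium power sensor standing upright, 36 mm diameter, 70 mm high; this point is half-way up
- adapter_mid (a point): bystander: steel adapter standing upright, 26 mm diameter, 40 mm high; this point is half-way up
- capnut_mid (a point): bystander: brass cap nut, 28 mm diameter, 22 mm high; this point is half-way up
Things that resemble listed ones, but are neither listed nor needed, are in the scene too. What is shaped like the rest but pink or turquoise is not meant. Several things have the shape of the case; the one meant has the colours described above.

How it is judged:
By the outcome, as a careful person would: the job done as asked, in the order asked, and still so for the second after the job is handed in, while the arm keeps its last pose, push and grip.
It also fails if it takes over 54 s, if anything falls off the work surface, if the arm or the gripper's body presses on something with over 40 N, if the wrist force passes 120 N, or if a joint passes its speed limit or range.

### The arm

A 6-joint arm with a two-finger parallel gripper is mounted at the origin on the work surface. World frame = base frame: x ahead of the robot, y to its left, z up, the work surface at z = 0. Lengths are in m, angles in degrees, forces in N, time in s.
With the tool pointing down it reaches from about 0.35 to 0.875 m from the base axis. Payload 4.2 kg.
Tool frame: the origin (TCP) lies midway between the tips of the shut fingers; the grasp point (between the pads) lies r.grasp_offset behind it (r.grasp_offset is the distance from the TCP to the grasp point, in m); z points along the fingers, x is the direction in which the jaws open and shut, and the axes are right-handed (so a half turn about z gives the same grasp; the last joint's range is limited). The gripper opens to 87 mm and grips with 3 to 60 N. Pads are 19 mm wide; open, the fingers measure 117 mm over their backs; the gripper's body (75 mm by 190 mm) begins 51 mm behind the grasp point.
Start: joints at [-59.553, 22.042, 0.453, 0, -68.411, -14.817], TCP at [0.168, -0.602, 0.223] pointing down, gripper open.
Joint ranges: [-179.83, 179.83], [-69.29, 118.12], [-61.27, 80.66], [-181.25, 117.63], [-171.15, -9.14], [-177.46, 177.46]. Speed limits (degrees/s): [159.86, 159.86, 180, 180, 180, 180].

### API

Orientations are given as a 3x3 rotation matrix whose columns are the frame's x, y, z axes.
In Python, from station import r gives the robot as it stands.
- The arm moves only by the tool drive_tool, never from a script. Its argument "commands" is one flat list of numbers, 5 for each row, row after row: the opening, from 0 (shut) to 1 (fully open), then the shift along the world's x, y, z normalised to -1 to 1, where 1 is 400 mm, then the turn about the world's z normalised to -1 to 1, where 1 is 1.5 rad. In form: [fingers, x, y, z, roll, fingers, x, y, z, roll, ...]. A call has 1 to 12 rows; each row is the pose to reach, as a shift and turn from the pose commanded when the call began; what a row does not reach only later rows make up. A row lasts 1/10 s, in which the tool goes at most 50 mm and 8.59 degrees, less where a joint would pass 70% of its speed; a pose out of reach is approached as far as the arm can. A call with a number of a shift or a turn outside -1 to 1 is refused whole. A call with a gripper value outside its range is refused whole. The fingers move at their own pace and stop on an object; the grip force is fixed at half the most. Time passes only in rows, so rows that repeat a pose let the fingers close. It gives the time, the measured TCP pose, the force and the opening at its end, in the units of the state.
- r.sense(): the state, without advancing time (a new reading comes with each control period).
- r.capture(name): name is "scene" or "top"; returns the picture (400x640x3 uint8, blue, green, red); there is no depth.
- r.get_calibration(name): a dict with "intrinsics" (3x3 intrinsics, pixels), "distortion" ([k1, k2, p1, p2, k3] as OpenCV has them; the pictures are not rectified), "eye" and "attitude" of the camera in the world. Camera axes: x right, y down, z forward; pixel columns grow to the right and rows downward; lengths in m; the calibration is good to about 2 mm. A picture is of the moment at which its call begins. get_calibration takes no time and is no camera call.
- r.finish_job(): hands the job in, once; it reports no verdict.
The state is a dict: "time_s": time; "joints": joint angles; "joint_velocities": joint speeds; "effort": joint torques, N m; "tcp_pos": TCP position; "ee_rot": TCP orientation; "wrist_force": force on the tool from outside, world axes, zero at the start; "moment": the same for the moment, N m; "gripper_width": opening from 0.0 (shut) to 1.0 (fully open).
Only numpy, scipy, OpenCV 4.12 (cv2) and the standard library are available. Lean on these libraries where they do the work, as an engineer would, in place of code of your own. Each camera call takes 0.05 s, during which the arm holds its last target. There are 200 camera calls.

## Working session

There is one attempt and no reset: what is moved stays moved. The work goes in short steps, Python scripts to look and compute and a tool call to move; the robot and the scene stay as the last step left them, time stands still between calls to the robot, and variables do not carry over. Pictures are saved under pics/ and viewed, on a budget of 10 in all, crops included, one or two more only if the job needs it, and the job is handed in when it is done.

Besides the shell and the picture viewer there is one more tool, called after "Call:" as name(argument=value, ...), one argument or row to a line, values as JSON. drive_tool: Moves the arm, as the interface text tells. Its arguments: {"type":"object","properties":{"commands":{"type":"array","items":{"type":"number"}}},"required":["commands"]}

```bash
mkdir -p pics; ls; python3 - <<'E'
from station import r
import cv2
s=r.sense(); print(s, r.grasp_offset)
for n in("scene","top"):
    c=r.get_calibration(n); print(n,c)
    cv2.imwrite(f"pics/{n}0.png",r.capture(n))
E
```

```text
pics
{'time_s': 0.0, 'joints': array([-5.95528058e+01,  2.20904118e+01,  3.78403554e-01, -2.79866116e-02,
       -6.84100969e+01, -1.48158154e+01]), 'joint_velocities': array([0.05890191, 0.07059716, 0.04488316, 0.06453883, 0.00904027,
       0.03795939]), 'effort': array([ 3.82644548e-04, -3.90662420e+01,  1.87406248e+01,  4.21982288e+00,
        1.09453057e-02, -2.03819441e-04]), 'tcp_pos': array([ 0.16824539, -0.60129876,  0.22145648]), 'ee_rot': array([[-2.69272962e-01,  9.63063652e-01, -6.88364507e-04],
       [ 9.63061439e-01,  2.69273821e-01,  2.06736636e-03],
       [ 2.17636394e-03, -1.06251448e-04, -9.99997626e-01]]), 'wrist_force': array([ 0.98851912, -0.14253383,  0.09840722]), 'moment': array([ 0.00759805,  0.00868778, -0.01097487]), 'gripper_width': 0.9977340999333683} 0.0187
scene {'intrinsics': array([[520.24423167,   0.        , 324.81044497],
       [  0.        , 520.24423167, 195.26045221],
       [  0.        ,   0.        ,   1.        ]]), 'distortion': array([-0.16861207,  0.        ,  0.        ,  0.        ,  0.        ]), 'eye': array([ 1.36475166, -0.97399133,  1.1067037 ]), 'attitude': array([[ 0.76270777,  0.42571553, -0.48687077],
       [ 0.64661785, -0.48712619,  0.58702081],
       [ 0.01273637, -0.76254466, -0.64681019]])}
top {'intrinsics': array([[449.98482725,   0.        , 316.97069174],
       [  0.        , 449.98482725, 205.47789385],
       [  0.        ,   0.        ,   1.        ]]), 'distortion': array([-0.05582002,  0.        ,  0.        ,  0.        ,  0.        ]), 'eye': array([ 0.44511412, -0.00783937,  1.33501474]), 'attitude': array([[-0.01900099, -0.99189836,  0.12560498],
       [-0.99970962,  0.01698624, -0.01709206],
       [ 0.01482003, -0.12589327, -0.99193309]])}
```

View pics/scene0.png

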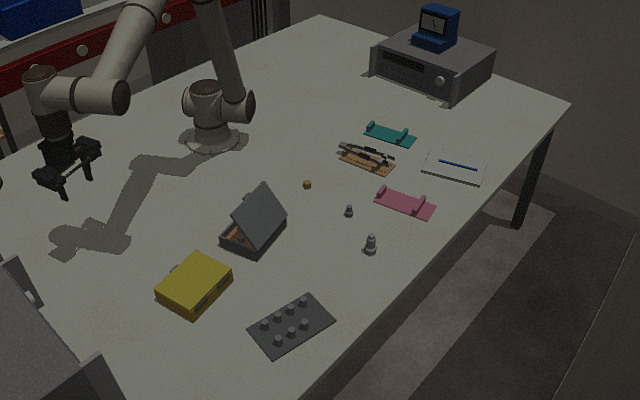

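View pics/top0.png

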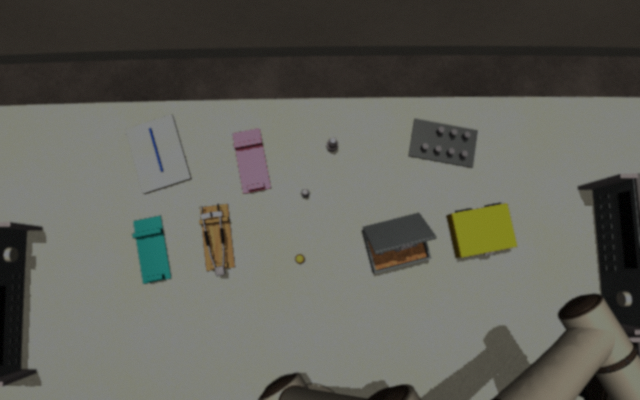

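Top view: the grey open case with its lid half up is at about (398,245). The yellow one at (483,231) is closed and the wrong colour, and the grey block at (443,143) is a connector plate. The tweezers lie on the wooden rest at (217,238); the turquoise rest at (152,250) and the pink one at (252,160) are not meant. I'll confirm with enlarged crops.

```bash
cat > h.py <<'E'
import numpy as np, cv2
from station import r
def crop(img,x,y,w,h,s):
    c=cv2.resize(img[y:y+h,x:x+w],None,fx=s,fy=s,interpolation=cv2.INTER_CUBIC)
    c=np.clip((c/255.)**0.6*255*1.1,0,255).astype(np.uint8)
    for i in range(-(-x//10)*10,x+w,10):
        X=int((i-x)*s+s/2); cv2.line(c,(X,0),(X,6),(0,0,255),1)
        if i%20==0: cv2.putText(c,str(i),(X+1,15),0,.35,(0,0,255),1)
    for i in range(-(-y//10)*10,y+h,10):
        Y=int((i-y)*s+s/2); cv2.line(c,(0,Y),(6,Y),(0,0,255),1)
        if i%20==0: cv2.putText(c,str(i),(8,Y+4),0,.35,(0,0,255),1)
    return c
def cal(n):
    c=r.get_calibration(n); return c["intrinsics"],c["distortion"],np.array(c["eye"]),np.array(c["attitude"])
def ray(n,p):
    K,D,e,R=cal(n); q=cv2.undistortPoints(np.array([[p]],float),K,D)[0,0]
    d=R@np.array([q[0],q[1],1]); return e,d/np.linalg.norm(d)
def onz(n,p,z):
    e,d=ray(n,p); return e+d*(z-e[2])/d[2]
def tri(pt,ps):
    A=np.zeros((3,3));b=np.zeros(3);L=[ray("top",pt),ray("scene",ps)]
    for e,d in L:
        P=np.eye(3)-np.outer(d,d);A+=P;b+=P@e
    x=np.linalg.solve(A,b); return x,[np.linalg.norm((np.eye(3)-np.outer(d,d))@(x-e)) for e,d in L]
def proj(n,X):
    K,D,e,R=cal(n); return cv2.projectPoints(np.atleast_2d(X).astype(float),cv2.Rodrigues(R.T)[0],-R.T@e,K,D)[0][:,0]
E
python3 - <<'E'
from h import *
t=cv2.imread("pics/top0.png");s=cv2.imread("pics/scene0.png")
a=np.hstack([crop(t,350,200,100,75,4),crop(s,205,175,100,75,4)])
a[:, :]=a
b=np.hstack([crop(t,170,195,100,85,4)[:300],crop(s,320,125,100,75,4)])
cv2.imwrite("pics/c1.png",np.vstack([np.hstack([crop(t,350,200,100,75,4),crop(s,205,180,114,86,3.5)[:300,:400][:300]]),b])[:600,:800])
E
```

```text
Traceback (most recent call last):
ValueError: all the input array dimensions except for the concatenation axis must match exactly, but along dimension 1, the array at index 0 has size 799 and the array at index 1 has size 800
```

```bash
python3 - <<'E'
from h import *
t=cv2.imread("pics/top0.png");s=cv2.imread("pics/scene0.png")
a=np.hstack([crop(t,350,202,100,75,4),crop(s,210,183,80,60,5)])
a=np.hstack([crop(t,350,202,100,75,4),cv2.resize(crop(s,205,180,100,84,4),(400,336))[:300]])
b=np.hstack([crop(t,180,202,80,75,4),crop(s,320,130,120,75,4)])
cv2.imwrite("pics/c1.png",np.vstack([a,b]))
E
```

```text
(no output)
```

View pics/c1.png

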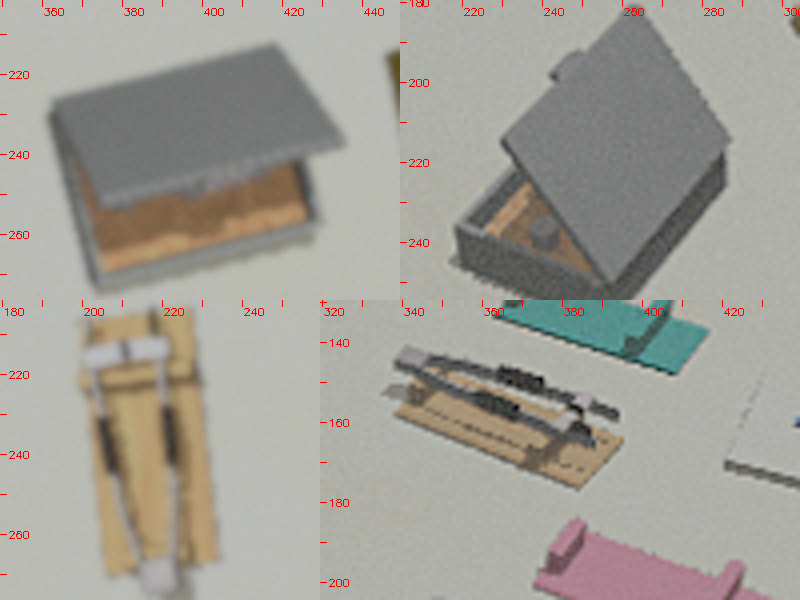

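Crops confirm it. Case: grey, open, lid leaning over it; tab side towards the robot. Lid corners in top are (375,253) and (435.5,237) at the free edge, (362.5,227) and (418.7,212.5) at the hinge. Tweezers on the wooden rest: butt (219,270), pads (207,236) and (221.5,235.5), strip at y≈214 with the cursor at about (211,214).

```bash
python3 - <<'E'
from h import *
P={'freeL':((375.2,253.2),(262.8,180.7)),'freeR':((435.5,237),(230,214.5)),'hingeL':((362.5,227),(286.5,214.5)),'hingeR':((418.7,212.5),(257.5,251.2)),
'padF':((206.7,236),(370,149.5)),'padH':((221.5,235.7),(365,155.7)),'butt':((219.3,270),(342.5,144.5)),'tipstripF':((203,214.5),(385.2,150)),'stripH':((219,213.5),(382.5,154.5))}
for k,v in P.items():
    x,e=tri(*v); print(k,x.round(4),np.round(e[0]*1e3,1))
for k,p,z in(('padF',(206.7,236),.048),('padH',(221.5,235.7),.048),('butt',(219.3,270),.044),('cF',(203,214.5),.046),('cH',(219,213.5),.046),
 ('caseFL',(374,274),0),('caseFR',(430,257),.04)): print(k,onz('top',p,z).round(4))
E
```

```text
freeL [ 0.4666 -0.178   0.1528] 0.7
freeR [ 0.5053 -0.3402  0.1533] 0.1
hingeL [ 0.5426 -0.1598  0.0518] 1.0
hingeR [ 0.583  -0.3232  0.0496] 0.9
padF [0.5248 0.2867 0.045 ] 1.2
padH [0.528  0.2477 0.04  ] 2.3
butt [0.428  0.2513 0.0402] 0.7
tipstripF [0.5843 0.2925 0.0678] 1.4
stripH [0.5919 0.2516 0.0727] 6.5
padF [0.5255 0.2869 0.048 ]
padH [0.5257 0.2445 0.048 ]
butt [0.4285 0.251  0.044 ]
cF [0.5878 0.2987 0.046 ]
cH [0.5899 0.2525 0.046 ]
caseFL [ 0.4078 -0.195   0.    ]
caseFR [ 0.4538 -0.3531  0.04  ]
```

Lid: hinge middle about (0.555,-0.243,0.045), case yaw about 14°, lid angle about 0.91 rad. Those heights agree with the text. Now I'll go over the lid's outer face with the fingers shut.

Call:
drive_tool(
  commands=[0, 0.89, 0.88, -0.02, 0, 0, 0.89, 0.88, -0.02, 0, 0, 0.89, 0.88, -0.02, 0, 0, 0.89, 0.88, -0.02, 0, 0, 0.89, 0.88, -0.02, 0, 0, 0.89, 0.88, -0.02, 0, 0, 0.89, 0.88, -0.02, 0, 0, 0.89, 0.88, -0.02, 0, 0, 0.89, 0.88, -0.02, 0, 0, 0.89, 0.88, -0.02, 0, 0, 0.89, 0.88, -0.02, 0, 0, 0.89, 0.88, -0.02, 0],
)

```text
time_s: 1.3
tcp_pos: [0.5248, -0.2486, 0.2137]
ee_rot: [[-0.272, 0.962, -0.002], [0.962, 0.272, 0.001], [0.001, -0.001, -1.0]]
wrist_force: [-0.8, -1.0, -0.5]
gripper_width: 0.032
```

```bash
python3 - <<'E'
from h import *
H=np.array([.555,-.2435,.045]);a=np.radians(13.9);X=np.array([np.cos(a),np.sin(a),0]);Z=np.array([0,0,1])
p0=np.array([.524,-.251,.215])
for th in(1.0,.9,.75,.6,.45,.3,.15,.08,.0):
    C=H+.112*(-np.cos(th)*X+np.sin(th)*Z)+.01*(np.sin(th)*X+np.cos(th)*Z)+.0095*X
    print(th,C.round(4),((C-p0)/.4).round(3))
print(r.sense()['tcp_pos'],r.sense()['wrist_force'],r.sense()['time_s'])
E
```

```text
1.0 [ 0.5136 -0.2537  0.1446] [-0.026 -0.007 -0.176]
0.9 [ 0.5042 -0.2561  0.1389] [-0.049 -0.013 -0.19 ]
0.75 [ 0.4913 -0.2593  0.1287] [-0.082 -0.021 -0.216]
0.6 [ 0.48   -0.2621  0.1165] [-0.11  -0.028 -0.246]
0.45 [ 0.4705 -0.2644  0.1027] [-0.134 -0.033 -0.281]
0.3 [ 0.4632 -0.2662  0.0877] [-0.152 -0.038 -0.318]
0.15 [ 0.4582 -0.2675  0.0716] [-0.165 -0.041 -0.358]
0.08 [ 0.4566 -0.2678  0.0639] [-0.168 -0.042 -0.378]
0.0 [ 0.4555 -0.2681  0.055 ] [-0.171 -0.043 -0.4  ]
[ 0.52481447 -0.24860667  0.21371404] [-0.78845838 -0.96041961 -0.52526744] 1.3
```

Call:
drive_tool(
  commands=[0, 0, 0, -0.1, 0, 0, 0, 0, -0.17, 0, 0, -0.025, -0.007, -0.18, 0, 0, -0.05, -0.013, -0.19, 0, 0, -0.066, -0.017, -0.203, 0, 0, -0.082, -0.021, -0.216, 0, 0, -0.096, -0.025, -0.231, 0, 0, -0.11, -0.028, -0.246, 0, 0, -0.122, -0.03, -0.264, 0, 0, -0.134, -0.033, -0.281, 0, 0, -0.143, -0.036, -0.3, 0, 0, -0.152, -0.038, -0.318, 0],
)

```text
time_s: 2.5
tcp_pos: [0.4632, -0.265, 0.0865]
ee_rot: [[-0.269, 0.963, -0.0], [0.963, 0.269, 0.0], [0.0, -0.0, -1.0]]
wrist_force: [1.1, 0.0, 0.8]
gripper_width: 0.004
```

Call:
drive_tool(
  commands=[0, -0.007, -0.002, -0.02, 0, 0, -0.013, -0.003, -0.04, 0, 0, -0.015, -0.004, -0.055, 0, 0, -0.016, -0.004, -0.066, 0, 0, -0.018, -0.005, -0.074, 0, 0, -0.019, -0.005, -0.08, 0, 0, -0.019, -0.005, -0.083, 0, 0, -0.019, -0.005, -0.083, 0],
)

```text
time_s: 3.3
tcp_pos: [0.456, -0.2671, 0.0558]
ee_rot: [[-0.27, 0.963, -0.0], [0.963, 0.27, -0.0], [-0.0, -0.0, -1.0]]
wrist_force: [-3.0, 3.4, 10.9]
gripper_width: 0.004
```

```bash
python3 - <<'E'
from h import *
s=r.sense();print(s['tcp_pos'],s['wrist_force'])
t=r.capture("top");q=r.capture("scene")
cv2.imwrite("pics/c2.png",np.hstack([crop(t,350,202,100,90,4),crop(q,205,160,100,90,4)]))
E
```

```text
[ 0.45604347 -0.26706878  0.0557627 ] [-3.04731975  3.3649269  10.90638403]
```

View pics/c2.png

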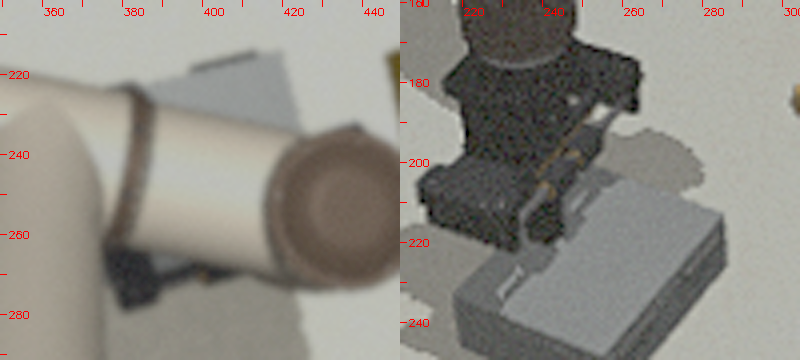

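The lid lies flat and shut (scene crop), with 11 N of contact. One slightly firmer press, then up and off to the side for a clear view of the tweezers.

Call:
drive_tool(
  commands=[0, 0, 0, -0.003, 0, 0, 0, 0, -0.003, 0, 0, 0, 0, 0.1, 0, 0, 0, 0, 0.3, 0, 0, 0, 0.1, 0.5, 0, 1, -0.1, 0.4, 0.6, 0, 1, -0.1, 0.4, 0.6, 0, 1, -0.1, 0.4, 0.6, 0, 1, -0.1, 0.4, 0.6, 0, 1, -0.1, 0.4, 0.6, 0, 1, -0.1, 0.4, 0.6, 0, 1, -0.1, 0.4, 0.6, 0],
)

```text
time_s: 4.6
tcp_pos: [0.4156, -0.1074, 0.2931]
ee_rot: [[-0.269, 0.963, -0.002], [0.963, 0.269, 0.0], [0.001, -0.002, -1.0]]
wrist_force: [-0.6, 0.9, 1.0]
gripper_width: 0.559
```

```bash
python3 - <<'E'
from h import *
print(r.sense()['tcp_pos'],r.sense()['wrist_force'])
A={}
for n in("top","scene"):
    A[n]=np.mean([r.capture(n).astype(float) for _ in range(8)],0).astype(np.uint8); cv2.imwrite(f"pics/{n}1.png",A[n])
a=crop(A["top"],192,200,44,80,7.5)
b=np.vstack([crop(A["scene"],335,135,58,37,8)[:296],crop(A["top"],352,205,90,75,5)[:304,:450]][:1])
c=crop(A["top"],355,205,80,72,4); b2=np.zeros((600,464,3),np.uint8)
b2[:296,:]=b[:296,:464]; b2[300:300+288,:320]=c
cv2.imwrite("pics/c3.png",np.hstack([a,b2]))
E
```

```text
[ 0.41562335 -0.1074346   0.29310068] [-0.63908784  0.88808181  1.03822409]
```

View pics/c3.png

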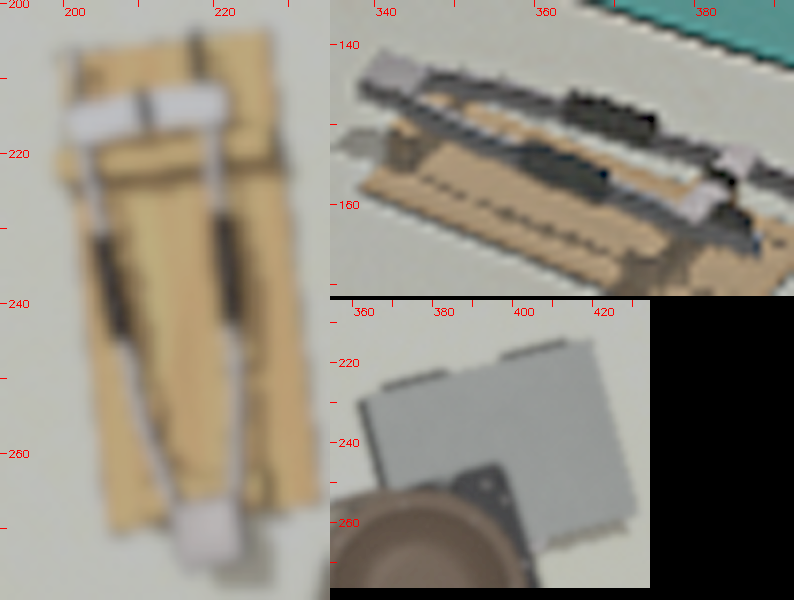

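```bash
python3 - <<'E'
from h import *
f=lambda X,Y:(192+X/7.5-.5,200+Y/7.5-.5)
q=lambda X,Y,z:onz('top',f(X,Y),z)
pF=q(110,288,.044);pH=q(229,268,.044);b=q(208,528,.042)
cu0,cu1=q(143,88,.052),q(149,126,.052)
po0,po1=q(195,32,.049),q(199,78,.049)
F=[q(98,235,.046),q(122,340,.046)];Hh=[q(225,213,.046),q(232,322,.046)]
ang=lambda v:np.degrees(np.arctan2(v[1],v[0])).round(2)
print(pF,pH,b,'mid',(pF+pH)/2,'width',np.linalg.norm(pF-pH))
print('yaw butt-mid',ang((pF+pH)/2-b),'pads perp',ang(pF-pH)-90,'padF dir',ang(F[0]-F[1]),'padH dir',ang(Hh[0]-Hh[1]))
print('cursor',cu0,cu1,'pointer',po0,po1)
cm=(cu0+cu1)/2;pm=(po0+po1)/2
for piv in [b,]+[ (pF+pH)/2-0.1*np.array([np.cos(a),np.sin(a),0]) for a in np.radians([6,8,10])]:
    print('piv',piv.round(4),'cursor ang',ang(cm-piv),'r',np.linalg.norm((cm-piv)[:2]),'pointer',ang(pm-piv),np.linalg.norm((pm-piv)[:2]),'dth',np.radians(ang(cm-piv)-ang(pm-piv)))
# rest sides
print('rest',ang(q(58,58,.003)-q(110,530,.003)),ang(q(270,32,.003)-q(318,500,.003)))
E
```

```text
[0.52037227 0.28927118 0.044     ] [0.52727077 0.24373634 0.044     ] [0.42878007 0.25161319 0.042     ] mid [0.52382152 0.26650376 0.044     ] width 0.046054442780828514
yaw butt-mid 8.9 pads perp 8.61 padF dir 13.41 padH dir 4.02
cursor [0.59616485 0.27559685 0.052     ] [0.58151409 0.27314894 0.052     ] pointer [0.61783349 0.2564647  0.049     ] [0.60001276 0.25477211 0.049     ]
piv [0.4288 0.2516 0.042 ] cursor ang 8.09 r 0.16166946044357272 pointer 1.27 0.18018757068088612 dth 0.11903145498601328
piv [0.4244 0.2561 0.044 ] cursor ang 6.36 r 0.16548752622285315 pointer -0.13 0.1845543002614937 dth 0.11327186845443199
piv [0.4248 0.2526 0.044 ] cursor ang 7.57 r 0.16548513829575853 pointer 0.94 0.18415337196837395 dth 0.11571532940722407
piv [0.4253 0.2491 0.044 ] cursor ang 8.77 r 0.16543453420980211 pointer 2.02 0.18369668855052285 dth 0.11780972450961724
rest 6.91 6.06
```

Lid is shut and flat. Tweezers: grip centre about (0.524,0.2665), yaw about 8.7°, pointer to cursor about 0.116 rad, so an outside width of about 41.4 mm (opening about 0.476). Hovering over the pads.

Call:
drive_tool(
  commands=[1, 0.27, 0.935, -0.2, -0.08, 1, 0.27, 0.935, -0.2, -0.08, 1, 0.27, 0.935, -0.2, -0.08, 1, 0.27, 0.935, -0.2, -0.08, 1, 0.27, 0.935, -0.2, -0.08, 1, 0.27, 0.935, -0.2, -0.08, 1, 0.27, 0.935, -0.2, -0.08, 1, 0.27, 0.935, -0.2, -0.08, 1, 0.27, 0.935, -0.2, -0.08, 1, 0.27, 0.935, -0.2, -0.08, 1, 0.27, 0.935, -0.2, -0.08, 1, 0.27, 0.935, -0.2, -0.08],
)

```text
time_s: 6.6
tcp_pos: [0.524, 0.2659, 0.2149]
ee_rot: [[-0.151, 0.989, 0.001], [0.989, 0.151, 0.001], [0.0, 0.001, -1.0]]
wrist_force: [-0.5, 0.1, -0.0]
gripper_width: 0.998
```

Call:
drive_tool(
  commands=[1, 0, 0, -0.1, 0, 1, 0, 0, -0.2, 0, 1, 0, 0, -0.3, 0, 1, 0, 0, -0.38, 0, 1, 0, 0, -0.43, 0, 1, 0, 0, -0.46, 0, 1, 0, 0, -0.475, 0, 1, 0, 0, -0.485, 0, 1, 0, 0, -0.485, 0, 0.75, 0, 0, -0.485, 0, 0.62, 0, 0, -0.485, 0, 0.62, 0, 0, -0.485, 0],
)

```text
time_s: 7.8
tcp_pos: [0.5243, 0.2672, 0.0208]
ee_rot: [[-0.152, 0.988, 0.001], [0.988, 0.152, 0.001], [0.001, 0.001, -1.0]]
wrist_force: [0.2, 0.0, -0.3]
gripper_width: 0.811
```

Call:
drive_tool(
  commands=[0.6, 0, 0, 0, 0, 0.58, 0, 0, 0, 0, 0.56, 0, 0, 0, 0, 0.54, 0, 0, 0, 0, 0.52, 0, 0, 0, 0, 0.52, 0, 0, 0, 0, 0.52, 0, 0, 0, 0, 0.52, 0, 0, 0, 0],
)

```text
time_s: 8.6
tcp_pos: [0.5243, 0.2672, 0.0203]
ee_rot: [[-0.152, 0.988, 0.001], [0.988, 0.152, 0.0], [0.0, 0.001, -1.0]]
wrist_force: [0.2, 1.7, 1.6]
gripper_width: 0.521
```

Call:
drive_tool(
  commands=[0.52, 0, 0, 0.02, 0, 0.52, 0, 0, 0.06, 0, 0.52, 0, 0, 0.12, 0, 0.52, 0, 0, 0.18, 0, 0.52, 0, 0, 0.24, 0, 0.52, 0, 0, 0.3, 0, 0.52, 0, 0, 0.36, 0, 0.52, 0, 0, 0.42, 0, 0.52, 0, 0, 0.47, 0, 0.52, 0, 0, 0.5, 0, 0.52, 0, 0, 0.5, 0, 0.52, 0, 0, 0.5, 0],
)

```text
time_s: 9.8
tcp_pos: [0.5233, 0.2665, 0.2192]
ee_rot: [[-0.152, 0.988, -0.002], [0.988, 0.152, -0.001], [-0.0, -0.002, -1.0]]
wrist_force: [-0.5, -0.5, -0.6]
gripper_width: 0.52
```

```bash
python3 - <<'E'
from h import *
s=r.sense();print(s['tcp_pos'],s['wrist_force'],s['gripper_width'])
A={n:np.mean([r.capture(n).astype(float) for _ in range(8)],0).astype(np.uint8) for n in("top","scene")}
for n in A: cv2.imwrite(f"pics/{n}2.png",A[n])
p=proj("scene",[.58,.27,.22])[0];q=proj("top",[.58,.27,.22])[0];print(p,q)
f=lambda n,p:crop(A[n],max(0,int(p[0])-40),max(0,int(p[1])-45),80,90,5)
cv2.imwrite("pics/c4.png",np.hstack([f("top",q),f("scene",p)]))
E
```

```text
[0.52328157 0.26653545 0.21917926] [-0.49487966 -0.49951483 -0.61482956] 0.5203703980829009
[384.46688737 114.33850532] [197.98619114 210.00694557]
```

View pics/c4.png

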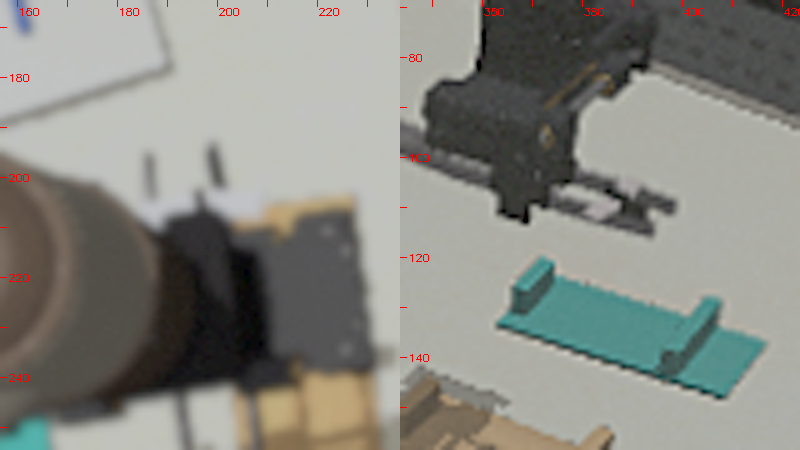

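Tweezers held: butt and tips visible on both sides of the gripper. In the top view the strip is half hidden near (196,205). I'll carry them under the top camera, with the tips ahead, for a near-vertical, closer reading.

Call:
drive_tool(
  commands=[0.52, -0.015, -0.03, 0.03, 0, 0.52, -0.04, -0.08, 0.08, 0, 0.52, -0.075, -0.15, 0.14, 0, 0.52, -0.11, -0.23, 0.2, 0, 0.52, -0.145, -0.3, 0.26, 0, 0.52, -0.18, -0.37, 0.32, 0, 0.52, -0.215, -0.45, 0.38, 0, 0.52, -0.25, -0.52, 0.44, 0, 0.52, -0.28, -0.59, 0.49, 0, 0.52, -0.31, -0.65, 0.53, 0, 0.52, -0.33, -0.68, 0.56, 0, 0.52, -0.33, -0.69, 0.57, 0],
)

```text
time_s: 11.8
tcp_pos: [0.3907, -0.0107, 0.4509]
ee_rot: [[-0.151, 0.989, 0.005], [0.989, 0.151, 0.001], [0.001, 0.005, -1.0]]
wrist_force: [-0.4, 0.5, -0.1]
gripper_width: 0.522
```

```bash
cat > look.py <<'E'
from h import *
import sys
s=r.sense();print(s['time_s'],s['tcp_pos'],s['wrist_force'],s['gripper_width'])
a=np.mean([r.capture("top").astype(float) for _ in range(10)],0).astype(np.uint8)
R=s['ee_rot'];ty=R[:,0];ty=ty*np.sign(ty[1]);tx=np.array([ty[1],-ty[0],0])
g=s['tcp_pos']+[0,0,.0187]
q=proj("top",g+.07*tx)[0];print(q)
x,y=int(q[0])-40,int(q[1])-30;print(x,y)
cv2.imwrite(f"pics/{sys.argv[1]}_full.png",a)
cv2.imwrite(f"pics/{sys.argv[1]}.png",crop(a,x,y,80,60,10))
E
python3 look.py c5
```

```text
11.8 [ 0.39070571 -0.01074098  0.45090703] [-0.40105417  0.46473351 -0.12970395] 0.5216993800495087
[306.12587543 254.83076386]
266 224
```

View pics/c5.png

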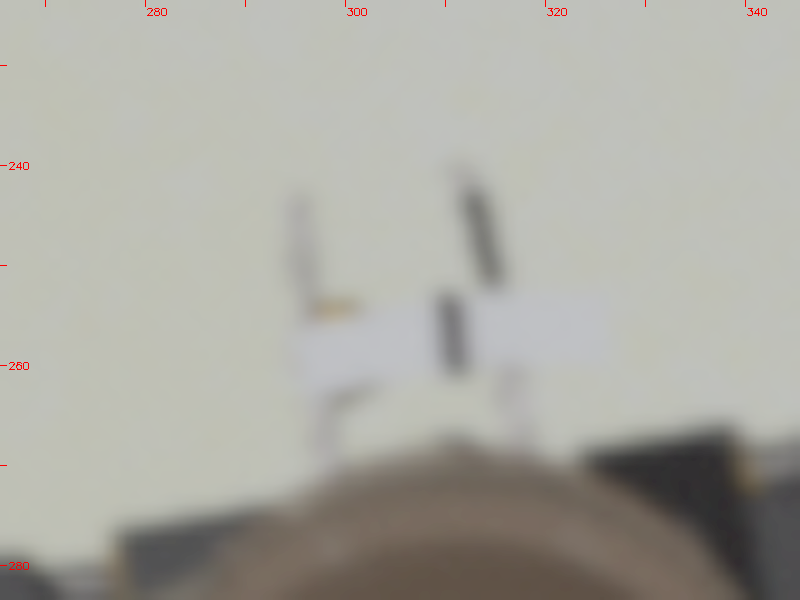

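Cursor mid is at crop (451,333). The pointer ridge runs (470,190) to (492,285) and reaches x≈503 on the strip, so about 9.7 mm, or 0.059 rad, still to close. First part of the way, to 0.47.

Call:
drive_tool(
  commands=[0.51, 0, 0, 0, 0, 0.5, 0, 0, 0, 0, 0.49, 0, 0, 0, 0, 0.48, 0, 0, 0, 0, 0.47, 0, 0, 0, 0, 0.47, 0, 0, 0, 0, 0.47, 0, 0, 0, 0, 0.47, 0, 0, 0, 0, 0.47, 0, 0, 0, 0],
)

```text
time_s: 13.2
tcp_pos: [0.392, -0.0091, 0.4482]
ee_rot: [[-0.152, 0.988, 0.0], [0.988, 0.152, 0.0], [0.0, 0.0, -1.0]]
wrist_force: [-0.4, -0.3, -1.5]
gripper_width: 0.474
```

```bash
python3 look.py c6
```

```text
13.2 [ 0.39201319 -0.00905972  0.4481654 ] [-0.40135681 -0.25399071 -1.50009928] 0.47350504915373526
[305.19649623 254.19659442]
265 224
```

View pics/c6.png

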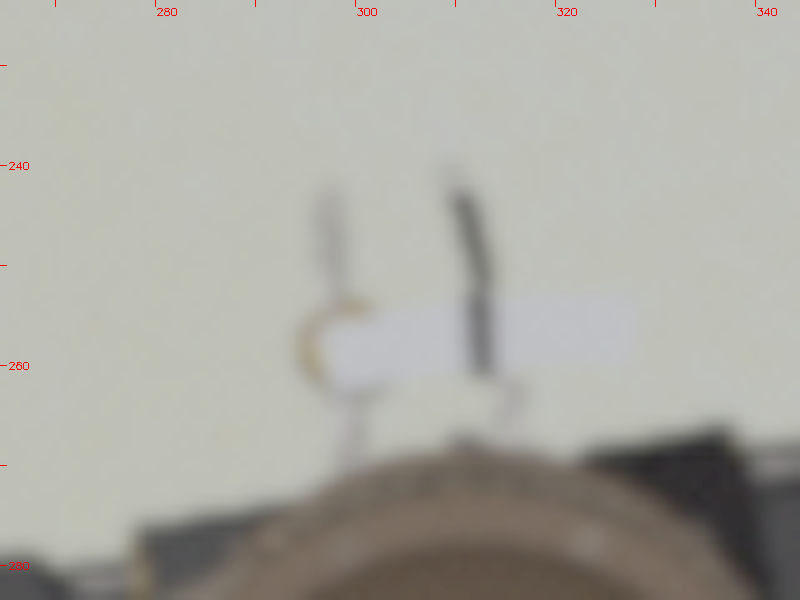

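```bash
cat > fit.py <<'E'
from h import *
import sys
def blob(g,x0,x1,y0,y1):
    s=g[y0:y1,x0:x1].astype(float); bg=np.percentile(s,70); w=np.clip(bg-s-0.3*(bg-s.min()),0,None)
    yy,xx=np.mgrid[y0:y1,x0:x1]; W=onz; c=np.array([(w*xx).sum(),(w*yy).sum()])/w.sum()
    d=np.stack([xx-c[0],yy-c[1]]).reshape(2,-1); C=(w.ravel()*d)@d.T/w.sum(); l,v=np.linalg.eigh(C); u=v[:,1]*np.sign(-v[1,1])
    return c,u
def run(f,cb,pb,z=.48):
    g=cv2.cvtColor(cv2.imread(f),cv2.COLOR_BGR2GRAY); P=[]
    for b in(cb,pb):
        c,u=blob(g,*b); a=onz('top',c,z);d=onz('top',c+4*u,z)-a; P.append((a,np.degrees(np.arctan2(d[1],d[0])))); print(c.round(2),a.round(4),'yaw',P[-1][1].round(2))
    D=(P[1][0]-P[0][0])[:2]
    for y in(7.5,9,10.5,12):
        u=np.array([np.cos(np.radians(y)),np.sin(np.radians(y))]);n=np.array([-u[1],u[0]])
        print('u yaw',y,'remaining',round(-np.arctan2(D@n,.165+D@u),4))
run('pics/c5_full.png',(307,315,252,264),(309,319,242,254)); 
run('pics/c6_full.png',(309,317,253,264),(307,317,242,253))
E
python3 fit.py
```

```text
[310.89 256.79] [ 0.4559 -0.0092  0.48  ] yaw 0.86
[313.7 247.3] [ 0.4737 -0.0149  0.48  ] yaw 7.58
u yaw 7.5 remaining 0.0434
u yaw 9 remaining 0.0459
u yaw 10.5 remaining 0.0483
u yaw 12 remaining 0.0508
[312.6 256.6] [ 0.4562 -0.0125  0.48  ] yaw 2.99
[311.84 247.52] [ 0.4733 -0.0113  0.48  ] yaw 13.04
u yaw 7.5 remaining 0.0061
u yaw 9 remaining 0.0086
u yaw 10.5 remaining 0.011
u yaw 12 remaining 0.0135
```

About 0.009 rad left by the fit. A last small squeeze, then check.

Call:
drive_tool(
  commands=[0.465, 0, 0, 0, 0, 0.46, 0, 0, 0, 0, 0.46, 0, 0, 0, 0, 0.46, 0, 0, 0, 0, 0.46, 0, 0, 0, 0, 0.46, 0, 0, 0, 0],
)

```text
time_s: 14.3
tcp_pos: [0.392, -0.0091, 0.4481]
ee_rot: [[-0.152, 0.988, 0.0], [0.988, 0.152, -0.0], [-0.0, -0.0, -1.0]]
wrist_force: [0.3, 0.1, -1.1]
gripper_width: 0.461
```

```bash
python3 look.py c7; sed -i '/^run/d' fit.py; echo "run('pics/c7_full.png',(309,317,253,264),(306,317,242,253))">>fit.py; python3 fit.py
python3 - <<'E'
from h import *
a=cv2.imread("pics/c7.png")
s=np.mean([r.capture("scene").astype(float) for _ in range(8)],0).astype(np.uint8); cv2.imwrite("pics/scene7.png",s)
p=proj("scene",[.42,-.01,.47])[0];x,y=int(p[0])-65,int(p[1])-60
cv2.imwrite("pics/c7b.png",np.hstack([a[150:450,250:650],crop(s,x,max(y,0),130,100,3)[:300]]))
E
```

```text
14.3 [ 0.39201437 -0.00907456  0.44814521] [ 0.28036167  0.05826523 -1.0890832 ] 0.4605317113829349
[305.20230063 254.1963808 ]
265 224
[313.16 257.29] [ 0.4549 -0.0135  0.48  ] yaw 7.84
[311.45 247.53] [ 0.4733 -0.0106  0.48  ] yaw 13.8
u yaw 7.5 remaining -0.0025
u yaw 9 remaining 0.0001
u yaw 10.5 remaining 0.0028
u yaw 12 remaining 0.0054
```

View pics/c7b.png

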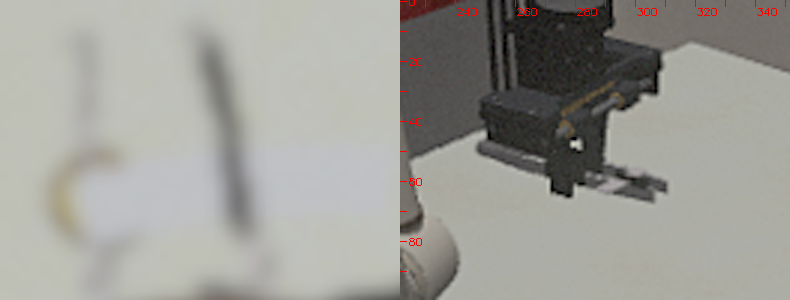

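The pointer ridge and the cursor bar are now in line: top crop, ridge (207,40)–(233,140) running into bar (229,150)–(240,230), fitted remainder 0.000 ± 0.005 rad. The scene view shows the tweezers held level in the air.

```bash
python3 - <<'E'
from h import *
s=r.sense();print(s['time_s'],s['tcp_pos'],s['gripper_width'])
a,b=[cv2.GaussianBlur(cv2.imread(f),(5,5),0) for f in("pics/scene0.png","pics/scene7.png")]
for n,(x,y) in dict(sensor=(371,244),adapter=(349,210),capnut=(307,184)).items():
    print(n,np.abs(a[y-12:y+12,x-12:x+12].astype(int)-b[y-12:y+12,x-12:x+12]).max())
print(r.finish_job())
E
```

```text
15.2 [ 0.39200583 -0.00906071  0.4481446 ] 0.4655592744027276
sensor 5
adapter 5
capnut 5
the job is handed in; nothing more can be done
None
```

The lid is shut and the tweezers are held in the air at the marked gap. I handed the job in at about 15 s of the 54 s allowed.

- **Lid:** I pushed the outer face along its arc with the shut fingers until it lay flat on the rim, with 11 N of contact and then a slightly firmer press. The top picture taken before I reached for the tweezers shows it flat, though the arm hid part of it. I did not look at the lid again after that.
- **Tweezers:** I pinched them by the two black pads and lifted them off the rest. I am holding them with the gripper tip at z = 0.448 m.
- **Gap:** I squeezed in three stages, never past the cursor. The last top view shows the pointer in line with the cursor. The fitted remainder is about 0.000 rad, or −0.003 to +0.005 depending on the tweezers' assumed direction; the tolerance is 0.018.
- **Other things:** the image patches around the power sensor, adapter and cap nut are unchanged from the first picture.

Two readings disagreed slightly:

- **Closing angle:** the estimate made on the rest was 0.116 rad, but the final gripper opening implies about 0.127 to 0.13. I followed the closer in-air reading.
- **Gripper opening:** it read 0.461 after the squeeze and 0.466 at hand-in, a difference of about 0.4 mm (0.004 rad). That could be sensor noise or a slight relaxing; I did not check which. It is within tolerance either way.

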